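# Index the feeding carousel to the tall bottle

## Task

Bring the tall bottle round to the pointer of the feeding carousel: press the spring plunger on the deck's ear in with your fingertips to free the deck, turn the deck by one hole in the direction that takes the tall bottle to the pointer, and let the plunger spring fully up in that hole. Do not touch, lift or tip anything standing on the carousel, leave the other things on the table where they are, and finish with the hand clear.

Things in the scene. Friction and masses are not known exactly. Their poses are not given: they have to be found in the camera images.
- carousel: fixed round base of the carousel, grey plastic, 290 mm across, 45 mm high; origin at the centre of its underside, on the vertical turning axis. Its own -x axis points to the steel pointer, which does not turn. Six index holes lie in its top every 60 degrees, 120 mm from the axis.
- pointer_tip (a point): tip of the V-shaped steel pointer on its bracket at the base's rim, 127 mm from the turning axis, 70 mm above the table; the bracket reaches out to 178 mm from the axis and is 73 mm high.
- deck_center (a point): centre of the top of the turning aluminium deck, on the axis, 63 mm above the table (a low hub stands 11 mm above it). The deck is 230 mm across and carries five wells (black rims 10 mm high, 54 mm bore), centred 85 mm from the axis and 60 degrees apart, and in the sixth place an ear with the plunger. At the start the well opposite the plunger is at the pointer.
- serving_spot (a point): the place at the pointer, fixed in the base: 85 mm from the turning axis towards the pointer, at the height of the deck's top (63 mm above the table). A well is centred on it when the deck sits in its start hole or either next hole.
- plunger_top (a point): centre of the flat top of the plunger's round steel head, 28 mm across, on the deck's ear, 120 mm from the turning axis and 125 mm above the table when up; opposite the pointer at the start. It turns with the deck and goes straight down when pressed (109 mm above the table fully in).
- guard_left (a point): middle of the top inner edge of an upright aluminium guard plate on the ear, on the counter-clockwise side of the plunger, 25 mm from its centre, 142 mm above the table. Plate 6 mm thick, 36 mm long radially, 79 mm high, turns with the deck.
- guard_right (a point): the same point of the like plate on the clockwise side: the gap between the plates is 50 mm, open inwards and outwards. Shut fingers fit between them onto the plunger and may push the deck round by a plate.
- plunger (a joint): how far the plunger is pressed in, m: 0 = up, 0.016 = fully in, against a stop. Spring: 4 N at first touch, 9 N fully in. Up, it locks the deck in its hole; from 0.012 in the deck is free to turn. Let go away from a hole, it stays about 0.012 in under the index ring and springs up by itself on reaching a hole (it draws itself in from about 3 mm off centre).
- deck (a joint): angle of the deck, rad: 0 at the start hole, positive counter-clockwise seen from above; next holes at +1.047 and -1.047 (60 degrees), end stops at +-1.35. Turns stiffly (about 1.5 N at the plunger's radius), does not coast.
- tall_bottle: the one tall bottle on the carousel, white plastic with a paper label, 44 mm across and 85 mm high, loose in a well next to the one at the pointer, on either side; origin at the centre of its underside.
- squat_jar: white jar with a paper label, 46 mm across and 45 mm high, loose in the well on the pointer's other side; origin at the centre of its underside.
- measure_cup: clear open measuring cup, 46 mm across, 38 mm high, in the well at the pointer at the start; origin under its centre.
- pill_pot: white low pot, 44 mm across, 28 mm high, in a well beside the plunger; origin under its centre.
- nipple_ring: black rubber ring, 44 mm across, 18 mm high, in the other well beside the plunger; origin under its centre.
- jug: clear jug with red lid and handle, 120 mm across, 178 mm high, on the table to the right of the carousel; origin under its centre.
- spare_cup: clear cup, 52 mm across, 40 mm high, on the table to the right; origin under its centre.
- syringe: feeding syringe lying on the table to the left, 120 mm long, 24 mm high; origin under its middle.
- bowl: white bowl, 100 mm across, 45 mm high, on the table to the left; origin under its centre.
Things that resemble listed ones, but are neither listed nor needed, are in the scene too. What is shaped like the tall_bottle but green or red is not meant.

How it is judged:
By the outcome, as a careful person would: the job done as asked, in the order asked, and still so for the second after the job is handed in, with the robot touching nothing.
It also fails if it takes over 40 s, if anything falls off the work surface, if the arm or the gripper's body presses on something with over 40 N, if the wrist force passes 120 N, or if a joint passes its speed limit or range.

## Robot

A 6-joint arm with a two-finger parallel gripper is mounted at the origin on the work surface. World frame = base frame: x ahead of the robot, y to its left, z up, the work surface at z = 0. Lengths are in m, angles in rad, forces in N, time in s.
With the tool pointing down it reaches from about 0.35 to 0.85 m from the base axis. Payload 8.1 kg.
Tool frame: the origin (TCP) lies between the finger pads; the fingertips stand nose_length ahead of it and the grasp point (between the pads) lies 2 mm behind it (nose_length is the distance from the TCP to the fingertips, in m); z points along the fingers, x is the direction in which the jaws open and shut, and the axes are right-handed (so a half turn about z gives the same grasp; the last joint's range is limited). The gripper opens to 93 mm and grips with 3 to 60 N. Pads are 15 mm wide; open, the fingers measure 128 mm over their backs; the gripper's body (75 mm by 188 mm) begins 65 mm behind the grasp point.
Start: joints at [1.135, 0.13, 1.488, -0, 1.523, -0.085], TCP at [0.206, 0.563, 0.236] pointing down, gripper open.
Joint ranges: [-2.96, 2.96], [-0.89, 2.26], [0.02, 2.5], [-1.34, 4.48], [0, 2.73], [-2.66, 2.66]. Speed limits (rad/s): [2.39, 2.39, 2.79, 3.14, 3.14, 3.14].

## Interface

Orientations are given as a rotation vector (axis times angle).
In Python, from plant import * gives the robot as it stands.
- The arm moves only by the tool carry_out, never from a script. Its argument "steps" is a list of rows, each an object with "xyz": the shift along the world's x, y, z in cm, a list of three; "rot": the turn, a rotation vector about the world's x, y, z in degrees, a list of three. In form: [{"xyz": [tx, ty, tz], "rot": [rx, ry, rz]}, ...]. A call has 1 to 10 rows; each row is the pose to reach, as a shift and turn from the pose commanded when the call began; what a row does not reach only later rows make up. A row lasts 1/10 s, in which the tool goes at most 50 mm and 8.59 degrees, less where a joint would pass 70% of its speed; a pose out of reach is approached as far as the arm can. A call with a gripper value outside its range is refused whole. "grip" is the opening, from 0 (shut) to 1 (fully open), set as the call begins (left out, the last holds). The fingers move at their own pace and stop on an object; "force" is the grip in N (left out, the last holds). Time passes only in rows, so rows that repeat a pose let the fingers close. It gives the time, the measured TCP pose, the force and the opening at its end, in the units of the state.
- read_state(): the state, without advancing time (a new reading comes with each control period).
- read_camera(name): name is "side" or "top"; returns the picture (480x640x3 uint8, red, green, blue); there is no depth.
- calibration(name): a dict with "fov_y" (degrees; the focal length in pixels is half the picture's height over the tangent of half this angle, whatever the lens; pixels are square), "cx", "cy" (the principal point, pixels), "dist_coeffs" ([k1, k2, p1, p2, k3] as OpenCV has them; the pictures are not rectified), "xyz" and "attitude" of the camera in the world. Camera axes: x right, y down, z forward; pixel columns grow to the right and rows downward; lengths in m; the calibration is good to about 2 mm. A picture is of the moment at which its call begins. calibration takes no time and is no camera call.
- close_job(): hands the job in, once; it reports no verdict.
The state is a dict: "t": time; "q": joint angles; "dq": joint speeds; "joint_torque": joint torques, N m; "tool_pos": TCP position; "orientation": TCP orientation; "force": force on the tool from outside, world axes, zero at the start; "wrist_torque": the same for the moment, N m; "opening": finger opening in m.
Only numpy, scipy, OpenCV 4.12 (cv2) and the standard library are available. Lean on these libraries where they do the work, as an engineer would, in place of code of your own. Each camera call takes 0.05 s, during which the arm holds its last target.

## Working session

There is one attempt and no reset: what is moved stays moved. The work goes in short steps, Python scripts to look and compute and a tool call to move; the robot and the scene stay as the last step left them, time stands still between calls to the robot, and variables do not carry over. Pictures are saved under pics/ and viewed, and the job is handed in when it is done.

Besides the shell and the picture viewer there is one more tool, called in YAML: its name, and indented under it one key for each argument. carry_out: Moves the arm, as the interface text tells. Its arguments: {"type":"object","properties":{"steps":{"type":"array","items":{"type":"object","properties":{"xyz":{"type":"array","items":{"type":"number"}},"rot":{"type":"array","items":{"type":"number"}}}}},"grip":{"type":"number"},"force":{"type":"number"}},"required":["steps"]}

```bash
ls; mkdir -p pics; python3 - <<'E'
from plant import *
import cv2
print(read_state())
for n in("top","side"):
    print(n,calibration(n)); cv2.imwrite(f"pics/{n}0.png",read_camera(n)[:,:,::-1])
try: print(nose_length)
except Exception as e: print(e)
E
```

```text
pics
{'t': 0.0, 'q': array([ 1.13461599e+00,  1.31130624e-01,  1.48930422e+00,  2.91063681e-06,
        1.52298769e+00, -8.54237394e-02]), 'dq': array([-0.00042978,  0.00111533, -0.00065832, -0.00021143, -0.00015776,
       -0.0020595 ]), 'joint_torque': array([ 1.33800026e-03, -5.59850657e+01, -4.91755879e+01,  7.69682019e-02,
        3.58789566e-02, -2.31833892e-04]), 'tool_pos': array([0.20592521, 0.56297482, 0.23459196]), 'orientation': array([ 2.57421461e+00,  1.79924299e+00, -2.48941355e-03]), 'force': array([ 0.13100181, -0.30896236, -0.0631028 ]), 'wrist_torque': array([-0.01323617,  0.01125005, -0.03029886]), 'opening': 0.09304182576124952}
top {'fov_y': 54.74876621457963, 'cx': 326.0542527391322, 'cy': 239.36889282118895, 'dist_coeffs': array([-0.00136006,  0.        ,  0.        ,  0.        ,  0.        ]), 'xyz': array([ 0.46061467, -0.00860143,  0.99497915]), 'attitude': array([-2.1800545 ,  2.21629143, -0.01286464])}
side {'fov_y': 43.67647830689074, 'cx': 310.98163857753445, 'cy': 245.97427647457863, 'dist_coeffs': array([-0.0846731,  0.       ,  0.       ,  0.       ,  0.       ]), 'xyz': array([-0.1757226 , -0.96250066,  0.79378324]), 'attitude': array([-2.01967678,  0.63122121, -0.37358478])}
0.017
```

View pics/top0.png

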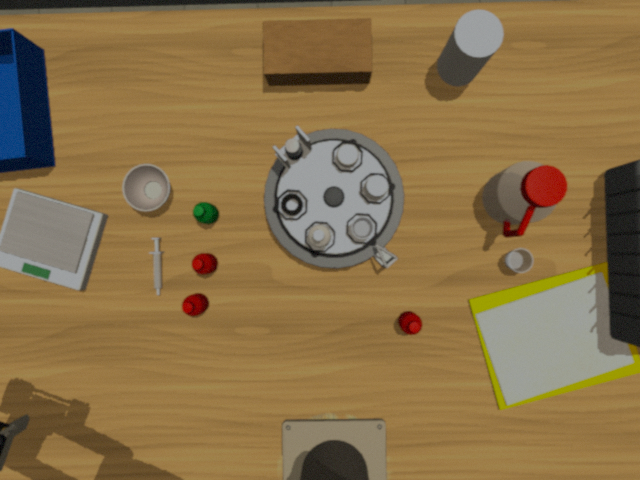

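View pics/side0.png

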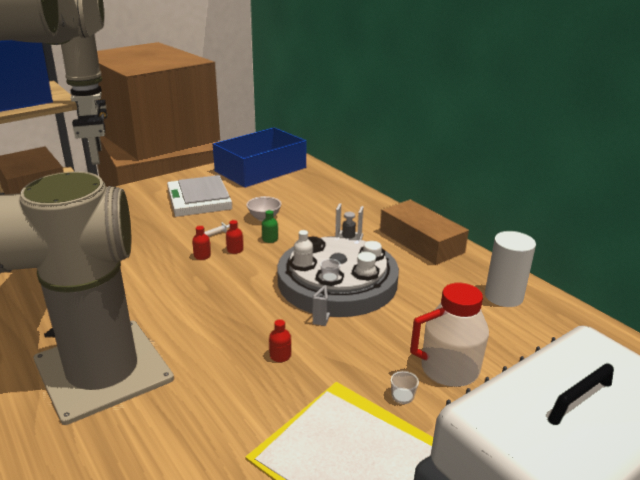

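```bash
python3 - <<'E'
import cv2
a=cv2.imread("pics/top0.png")[115:285,245:425]; cv2.imwrite("pics/top0c.png",cv2.resize(a,None,fx=3.5,fy=3.5,interpolation=cv2.INTER_CUBIC))
a=cv2.imread("pics/side0.png")[190:340,250:420]; cv2.imwrite("pics/side0c.png",cv2.resize(a,None,fx=4,fy=4,interpolation=cv2.INTER_CUBIC)[:600])
E
```

```text
(no output)
```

View pics/top0c.png

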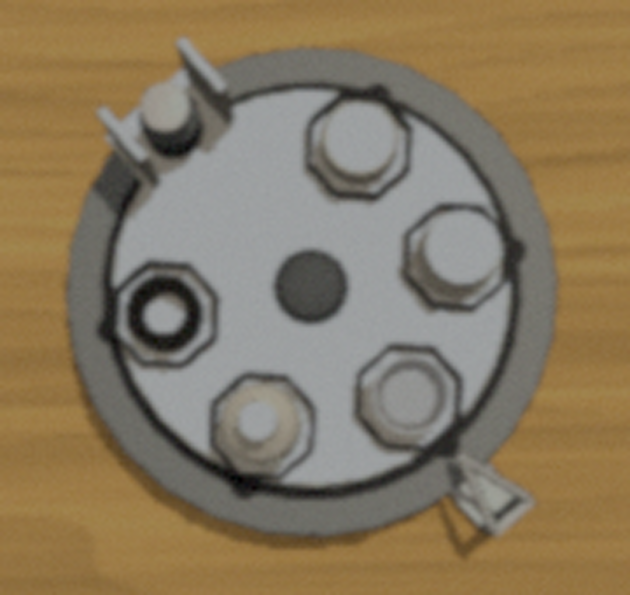

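View pics/side0c.png

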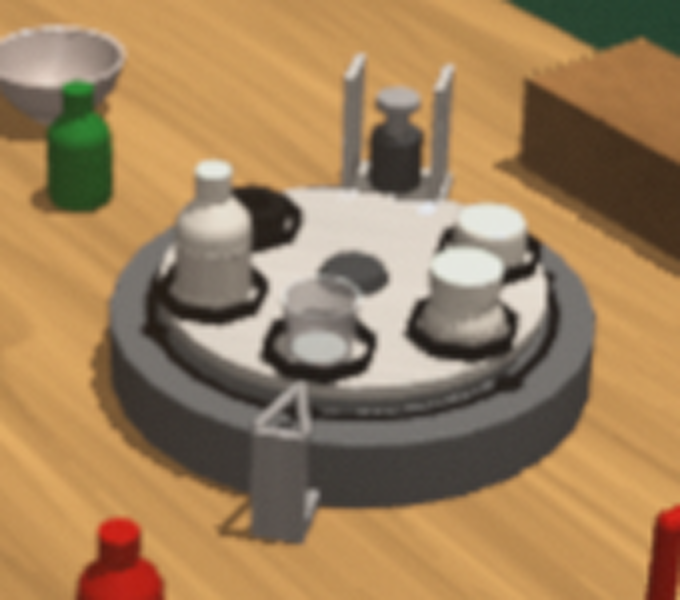

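```bash
cat > h.py <<'E'
from plant import *
import numpy as np,cv2
from scipy.spatial.transform import Rotation as R
def cam(n):
    c=calibration(n);f=240/np.tan(np.radians(c['fov_y'])/2)
    return np.array([[f,0,c['cx']],[0,f,c['cy']],[0,0,1.]]),np.array(c['dist_coeffs'],float),R.from_rotvec(c['attitude']).as_matrix(),np.array(c['xyz'])
def ray(n,px,z):
    K,d,M,o=cam(n);p=cv2.undistortPoints(np.array([[px]],float),K,d)[0,0]
    v=M@[p[0],p[1],1];return o+v*(z-o[2])/v[2]
def proj(n,P):
    K,d,M,o=cam(n);Rm=M.T
    return cv2.projectPoints(np.atleast_2d(np.array(P,float)),cv2.Rodrigues(Rm)[0],-Rm@o,K,d)[0][:,0]
E
cat > m.py <<'E'
from h import *
def t(x,y,z): return ray('top',(245+(x+.5)/3.5-.5,115+(y+.5)/3.5-.5),z)
def s(x,y,z): return ray('side',(250+(x+.5)/4-.5,190+(y+.5)/4-.5),z)
c1=t(312,292,.045);c2=t(311,287,.074)
print('centre',c1,c2)
c=(c1+c2)/2
for n,p in dict(plT=t(165,107,.125),ptrT=t(453,455,.07),cup=t(408,397,.1),gL=t(104,112,.142),gR=t(183,43,.142),plS=s(399,98,.125),ptrS=s(303,386,.07),hubS=s(354,270,.074)).items():
    d=p[:2]-c[:2];print(n,p.round(4),'r',np.hypot(*d).round(4),'ang',np.degrees(np.arctan2(d[1],d[0])).round(1))
st=read_state();print(R.from_rotvec(st['orientation']).as_matrix().round(3))
E
python3 m.py
```

```text
centre [ 0.57297572 -0.00963592  0.045     ] [ 0.57241123 -0.00908286  0.074     ]
plT [0.6652 0.0682 0.125 ] r 0.1208 ang 40.0
ptrT [ 0.4755 -0.0883  0.07  ] r 0.1252 ang -140.9
cup [ 0.5074 -0.0615  0.1   ] r 0.0836 ang -141.4
gL [0.6592 0.0991 0.142 ] r 0.1388 ang 51.4
gR [0.6952 0.0567 0.142 ] r 0.1392 ang 28.3
plS [0.6603 0.0613 0.125 ] r 0.1125 ang 38.9
ptrS [ 0.4729 -0.0968  0.07  ] r 0.1327 ang -138.8
hubS [ 0.5654 -0.0203  0.074 ] r 0.0132 ang -123.7
[[ 0.344  0.939 -0.001]
 [ 0.939 -0.344 -0.001]
 [-0.002 -0.    -1.   ]]
```

```bash
cat > ov.py <<'E'
from h import *
import sys
c=np.array([.5727,-.0094]);a=np.radians(40)
def pt(r,ang,z): return [c[0]+r*np.cos(ang),c[1]+r*np.sin(ang),z]
th=np.linspace(0,2*np.pi,60)
for n,(x0,y0,w,h,k) in dict(top=(245,115,180,170,3.5),side=(250,190,170,150,4)).items():
    im=cv2.resize(cv2.imread(f"pics/{n}0.png")[y0:y0+h,x0:x0+w],None,fx=k,fy=k,interpolation=cv2.INTER_CUBIC)
    def dr(P,col,poly=True):
        q=(proj(n,P)-[x0,y0]+.5)*k-.5
        if poly: cv2.polylines(im,[q.round().astype(int)],True,col,1,cv2.LINE_AA)
        else:
            for u in q: cv2.circle(im,tuple(map(int,u.round())),3,col,-1)
    dr([pt(.145,t,.045) for t in th],(0,0,255)); dr([pt(.145,t,.0) for t in th],(0,255,255));dr([pt(.115,t,.063) for t in th],(0,255,0))
    P=pt(.12,a,.125);dr([[P[0]+.014*np.cos(t),P[1]+.014*np.sin(t),.125] for t in th],(255,0,0))
    e=np.array([-np.sin(a),np.cos(a)])*.025
    dr([pt(.127,a+np.pi,.07),[P[0]+e[0],P[1]+e[1],.142],[P[0]-e[0],P[1]-e[1],.142],pt(0,0,.074)],(255,0,255),False)
    cv2.imwrite(f"pics/ov_{n}.png",im[:600])
E
python3 ov.py
```

```text
(no output)
```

View pics/ov_top.png

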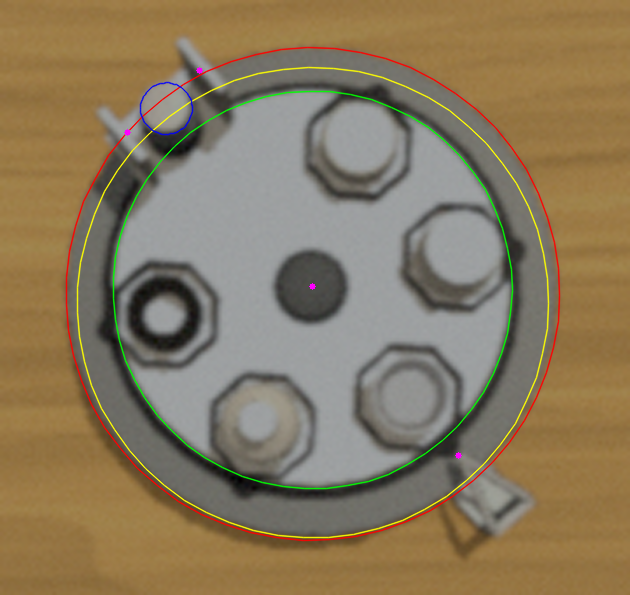

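View pics/ov_side.png

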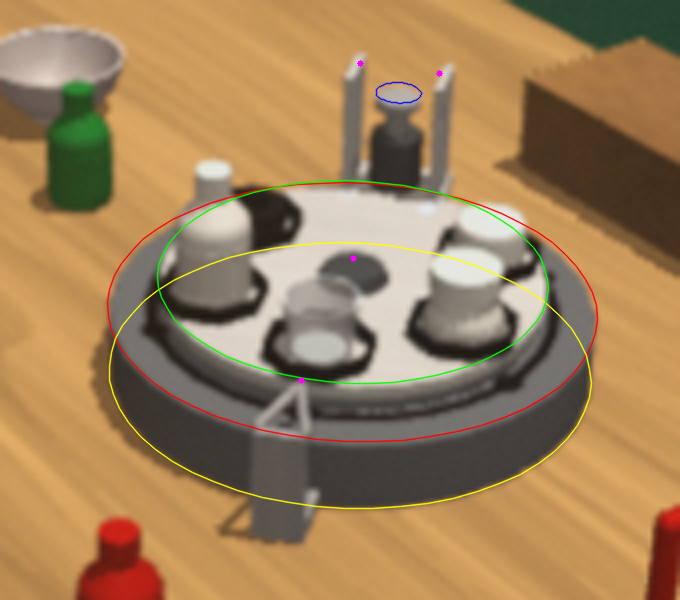

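The white bottle in the left well at top px (319,236) and side px (303,250) is the tall bottle. These could be mistaken for it:
- Green bottle: (205,213).
- Red bottles: (204,264), (195,304) and (410,323).
- Squat jar: (375,187). The side view shows it is low.
- Pill pot: (347,157).

The pointer is at (383,256), so the deck must turn counter-clockwise by 60°. The plunger is at about (0.664, 0.067), bearing 39.7° from the centre.

I'll shut the fingers and travel at height with the jaw axis tangential.

carry_out:
  steps:
    - {"xyz": [3.05,-3.3,0],"rot": [0,0,-8]}
    - {"xyz": [6.1,-6.6,0],"rot": [0,0,-16]}
    - {"xyz": [9.15,-9.9,0],"rot": [0,0,-24]}
    - {"xyz": [12.2,-13.2,0],"rot": [0,0,-32]}
    - {"xyz": [15.25,-16.5,0],"rot": [0,0,-40]}
    - {"xyz": [18.3,-19.8,0],"rot": [0,0,-48]}
    - {"xyz": [21.35,-23.1,0],"rot": [0,0,-56]}
    - {"xyz": [24.4,-26.4,0],"rot": [0,0,-64]}
    - {"xyz": [27.45,-29.7,0],"rot": [0,0,-72]}
    - {"xyz": [30.5,-33.0,0],"rot": [0,0,-80]}
  grip: 0
  force: 10

```text
t: 1.1
tool_pos: [0.5119, 0.2318, 0.2353]
orientation: [3.128, -0.286, -0.001]
force: [0.2, 0.4, 0.2]
opening: 0.0173
```

carry_out:
  steps:
    - {"xyz": [3.05,-3.3,0],"rot": [0,0,-8]}
    - {"xyz": [6.1,-6.6,0],"rot": [0,0,-16]}
    - {"xyz": [9.15,-9.9,0],"rot": [0,0,-24]}
    - {"xyz": [12.2,-13.2,0],"rot": [0,0,-32]}
    - {"xyz": [15.3,-16.6,0],"rot": [0,0,-40.2]}
    - {"xyz": [15.3,-16.6,0],"rot": [0,0,-40.2]}
    - {"xyz": [15.3,-16.6,0],"rot": [0,0,-40.2]}
    - {"xyz": [15.3,-16.6,0],"rot": [0,0,-40.2]}

```text
t: 1.9
tool_pos: [0.6636, 0.0683, 0.2353]
orientation: [2.845, -1.333, -0.002]
force: [-0.8, -0.1, -0.1]
opening: 0.0007
```

```bash
cat > look.py <<'E'
from h import *
import sys
s=read_state();M=R.from_rotvec(s['orientation']).as_matrix()
print('t',s['t'],'pos',s['tool_pos'].round(4),'xang',np.degrees(np.arctan2(M[1,0],M[0,0])).round(2),'z',M[:,2].round(3),'F',s['force'].round(2),'op',s['opening'],'q',s['q'].round(2))
if len(sys.argv)>1:
    for n,(x0,y0,w,h,k) in dict(top=(245,115,180,170,3.5),side=(250,150,170,150,4)).items():
        im=read_camera(n)[:,:,::-1]; cv2.imwrite(f"pics/{sys.argv[1]}_{n}.png",cv2.resize(im[y0:y0+h,x0:x0+w],None,fx=k,fy=k,interpolation=cv2.INTER_CUBIC))
E
python3 look.py a
```

```text
t 1.9 pos [0.6636 0.0683 0.2353] xang -50.2 z [-0.001  0.    -1.   ] F [-0.75 -0.06 -0.07] op 0.000733370456891479 q [0.03 0.31 1.28 0.   1.55 0.9 ]
```

View pics/a_side.png

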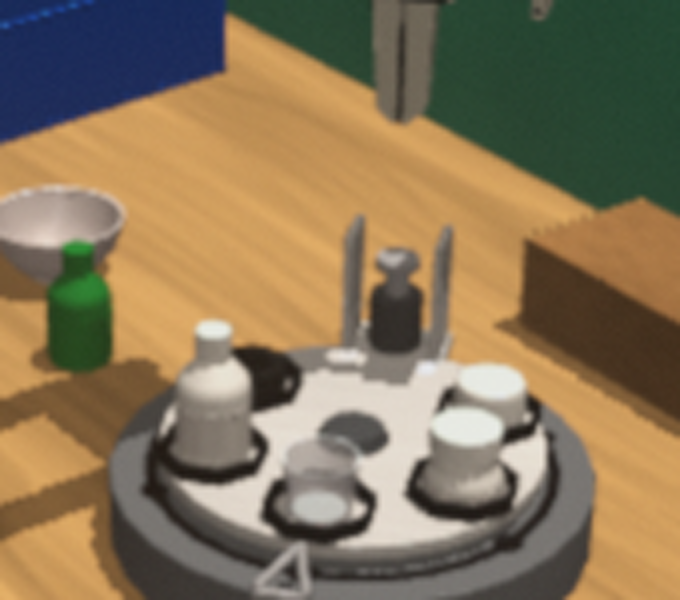

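View pics/a_top.png

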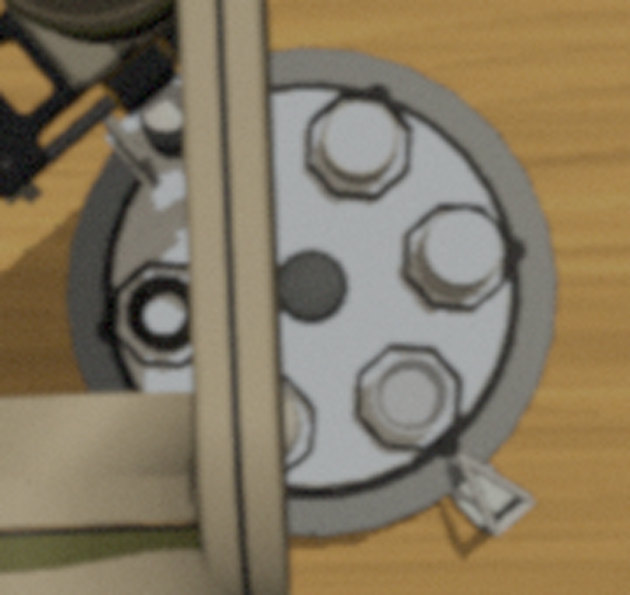

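Seen from the side, the fingers (crop x≈404) hang over the plunger (x≈398), between the plates. I'll go down to just above the plates and check again.

carry_out:
  steps:
    - {"xyz": [0,0,-2],"rot": [0,0,0]}
    - {"xyz": [0,0,-4.5],"rot": [0,0,0]}
    - {"xyz": [0,0,-6.5],"rot": [0,0,0]}
    - {"xyz": [0,0,-6.8],"rot": [0,0,0]}
    - {"xyz": [0,0,-6.8],"rot": [0,0,0]}
    - {"xyz": [0,0,-6.8],"rot": [0,0,0]}

```text
t: 2.6
tool_pos: [0.6648, 0.068, 0.1695]
orientation: [-2.843, 1.333, -0.003]
force: [1.1, 0.7, 0.8]
opening: 0.0007
```

```bash
python3 look.py b; python3 -c "
from h import *
print((proj('side',[[.6636,.0683,.218],[.6636,.0683,.150],[.6636,.0683,.125]])-[250,150]+.5)*4)"
```

```text
t 2.6 pos [0.6648 0.068  0.1695] xang -50.25 z [ 0.002  0.    -1.   ] F [1.12 0.74 0.79] op 0.0006654965663383156 q [0.03 0.35 1.36 0.   1.43 0.9 ]
[[402.5415164  114.54153705]
 [398.29267866 216.52596096]
 [396.76683979 252.88926353]]
```

View pics/b_side.png

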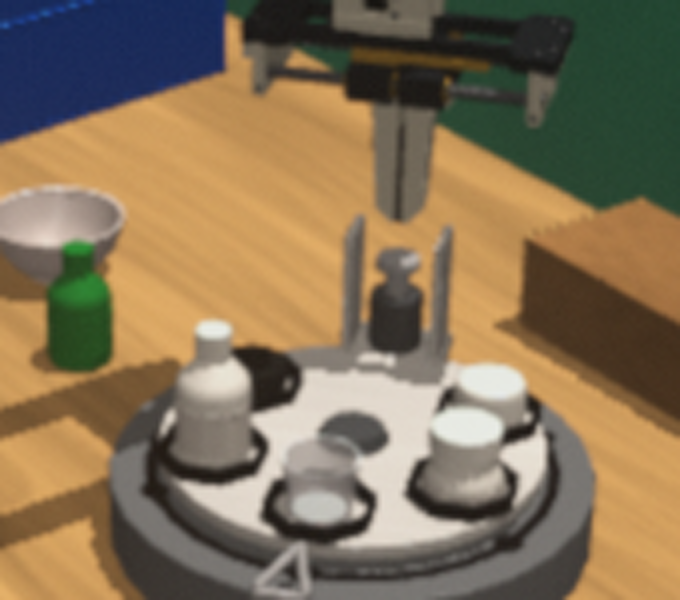

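Laterally it's centred between the plates. Radially it's within about 3 mm, so I'll shift 1.5 mm inward. Now I'll press.

carry_out:
  steps:
    - {"xyz": [-0.15,-0.1,-1],"rot": [0,0,0]}
    - {"xyz": [-0.15,-0.1,-2],"rot": [0,0,0]}
    - {"xyz": [-0.15,-0.1,-2.6],"rot": [0,0,0]}
    - {"xyz": [-0.15,-0.1,-3.0],"rot": [0,0,0]}
    - {"xyz": [-0.15,-0.1,-3.4],"rot": [0,0,0]}
    - {"xyz": [-0.15,-0.1,-3.8],"rot": [0,0,0]}
    - {"xyz": [-0.15,-0.1,-4.1],"rot": [0,0,0]}
    - {"xyz": [-0.15,-0.1,-4.1],"rot": [0,0,0]}
    - {"xyz": [-0.15,-0.1,-4.1],"rot": [0,0,0]}

```text
t: 3.6
tool_pos: [0.6626, 0.066, 0.1273]
orientation: [2.843, -1.335, 0.0]
force: [-4.4, -2.2, 8.2]
opening: 0.0008
```

```bash
python3 look.py c
```

```text
t 3.6 pos [0.6626 0.066  0.1273] xang -50.31 z [-0.    -0.001 -1.   ] F [-4.4  -2.22  8.19] op 0.0007855239846088072 q [ 0.02  0.37  1.4  -0.    1.36  0.9 ]
```

View pics/c_side.png

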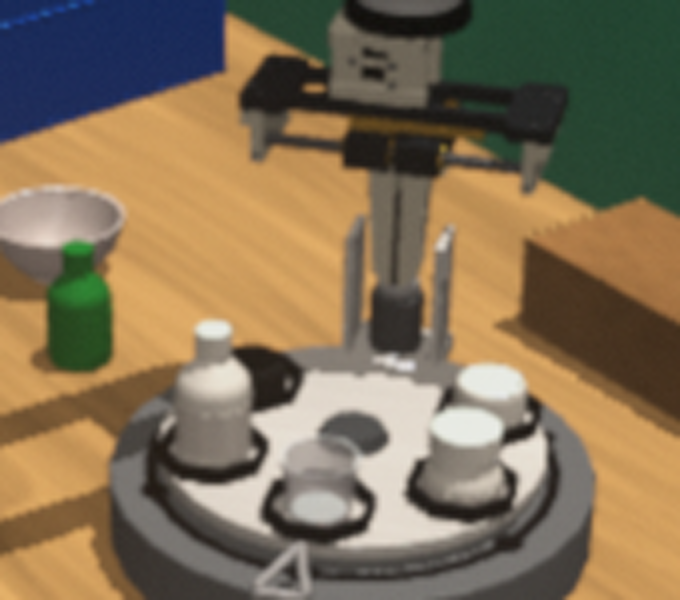

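Force 8.2 N and fingertip z 0.110 mean about 14–15 mm in, so the deck is free. Now I'll work out the arc.

```bash
python3 -c "
import numpy as np
d=np.array([.0909,.0766])
for a in [2,5,9,13,17,21,25,30,35,40,45,50,55,60,63]:
    t=np.radians(a);M=np.array([[np.cos(t),-np.sin(t)],[np.sin(t),np.cos(t)]]);print(a,((M@d-d)*100).round(2))"
```

```text
2 [-0.27  0.31]
5 [-0.7   0.76]
9 [-1.31  1.33]
13 [-1.96  1.85]
17 [-2.64  2.32]
21 [-3.35  2.75]
25 [-4.09  3.12]
30 [-5.05  3.52]
35 [-6.04  3.83]
40 [-7.05  4.05]
45 [-8.08  4.18]
50 [-9.11  4.23]
55 [-10.15   4.18]
60 [-11.18   4.04]
63 [-11.79   3.92]
```

carry_out:
  steps:
    - {"xyz": [0,0,-0.1],"rot": [0,0,0]}
    - {"xyz": [-0.27,0.31,-0.1],"rot": [0,0,2]}
    - {"xyz": [-0.7,0.76,-0.1],"rot": [0,0,5]}
    - {"xyz": [-1.31,1.33,-0.1],"rot": [0,0,9]}
    - {"xyz": [-1.96,1.85,-0.1],"rot": [0,0,13]}
    - {"xyz": [-2.64,2.32,-0.1],"rot": [0,0,17]}
    - {"xyz": [-3.35,2.75,-0.1],"rot": [0,0,21]}
    - {"xyz": [-3.35,2.75,-0.1],"rot": [0,0,21]}
    - {"xyz": [-3.35,2.75,-0.1],"rot": [0,0,21]}

```text
t: 4.6
tool_pos: [0.6296, 0.0936, 0.1269]
orientation: [3.039, -0.794, 0.003]
force: [-3.1, -2.3, 8.6]
opening: 0.0004
```

```bash
python3 look.py d
```

```text
t 4.6 pos [0.6296 0.0936 0.1269] xang -29.29 z [ 0.002 -0.001 -1.   ] F [-3.08 -2.31  8.63] op 0.00040125217228364113 q [ 0.07  0.3   1.5  -0.    1.34  0.58]
```

View pics/d_side.png

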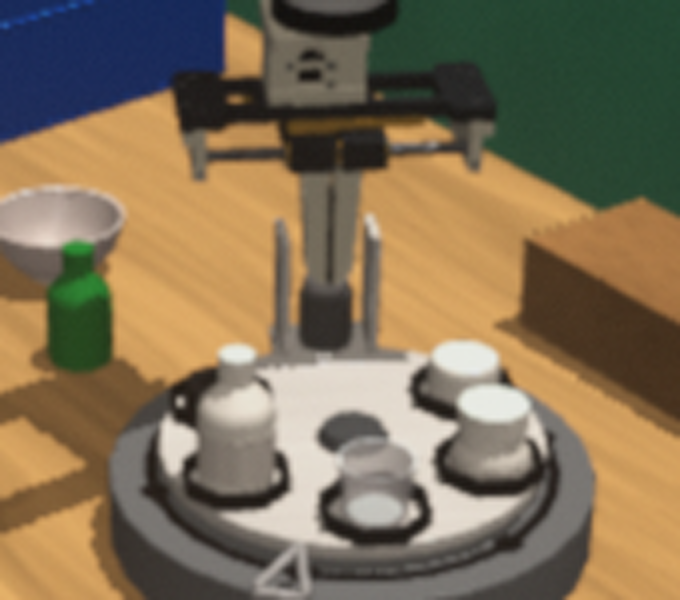

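View pics/d_top.png

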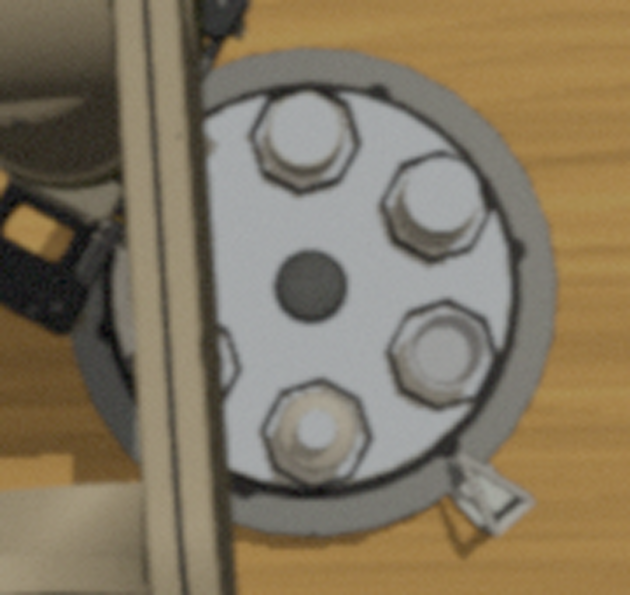

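The deck follows by friction, already at about 20°, and everything on it stands upright. I'll continue to about 58° and measure the angle.

carry_out:
  steps:
    - {"xyz": [-0.36,0.19,0],"rot": [0,0,2]}
    - {"xyz": [-0.92,0.45,0],"rot": [0,0,5]}
    - {"xyz": [-1.7,0.77,0],"rot": [0,0,9]}
    - {"xyz": [-2.69,1.08,0],"rot": [0,0,14]}
    - {"xyz": [-3.7,1.3,0],"rot": [0,0,19]}
    - {"xyz": [-4.73,1.43,0],"rot": [0,0,24]}
    - {"xyz": [-5.76,1.48,0],"rot": [0,0,29]}
    - {"xyz": [-6.8,1.43,0],"rot": [0,0,34]}
    - {"xyz": [-7.42,1.35,0],"rot": [0,0,37]}
    - {"xyz": [-7.42,1.35,0],"rot": [0,0,37]}

```text
t: 5.7
tool_pos: [0.5558, 0.1067, 0.1273]
orientation: [3.133, 0.214, 0.005]
force: [0.0, -3.3, 8.4]
opening: 0.0004
```

```bash
python3 look.py e
```

```text
t 5.7 pos [0.5558 0.1067 0.1273] xang 7.8 z [ 0.003 -0.001 -1.   ] F [ 0.04 -3.28  8.36] op 0.0004235212063599722 q [ 0.1   0.11  1.71 -0.    1.32 -0.04]
```

View pics/e_side.png

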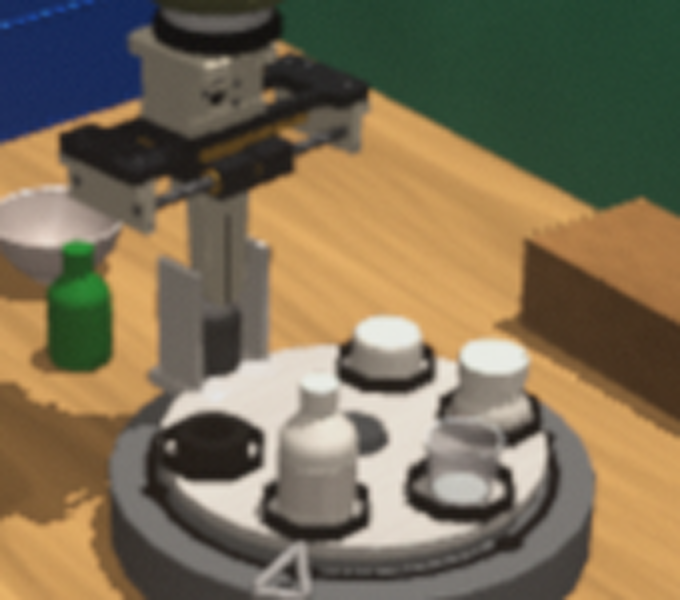

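View pics/e_top.png

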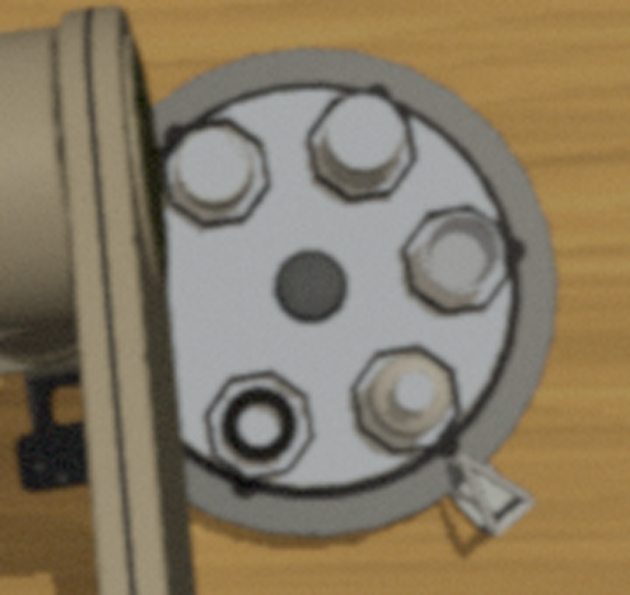

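The deck is at about 58°. The well rims are about 3–4 crop px short of their start positions. I'll go 2° further, then raise the fingertips slowly and straight up.

carry_out:
  steps:
    - {"xyz": [-0.2,-0.03,0],"rot": [0,0,1]}
    - {"xyz": [-0.41,-0.06,0],"rot": [0,0,2]}
    - {"xyz": [-0.41,-0.06,0],"rot": [0,0,2]}
    - {"xyz": [-0.41,-0.06,0],"rot": [0,0,2]}

```text
t: 6.2
tool_pos: [0.5525, 0.1062, 0.1274]
orientation: [3.129, 0.265, 0.006]
force: [0.2, -4.8, 7.4]
opening: 0.0005
```

```bash
python3 look.py f; python3 - <<'E'
import cv2,numpy as np
a=cv2.imread('pics/top0c.png',0);b=cv2.imread('pics/f_top.png',0);e=cv2.imread('pics/e_top.png',0)
# rim-corner match: dark rims of wells, angle about hub by polar correlation at rim radius
for im,n in((a,'0'),(e,'e'),(b,'f')):
    p=cv2.warpPolar(im,(240,3600),(312,288),240,cv2.WARP_POLAR_LINEAR).astype(np.float32)
    s=p[:,90:125].mean(1)  # inner rim edge band
    np.save(f'/tmp/{n}.npy',s)
A,E,B=[np.load(f'/tmp/{n}.npy') for n in '0ef']
# image angle grows clockwise; wells at right side: -70..70 deg
idx=np.arange(-700,650)
for n,X in(('e',E),('f',B)):
    r=[(np.corrcoef(X[idx%3600],A[(idx+k)%3600])[0,1],k/10) for k in range(-60,61)]
    print(n,max(r))
E
```

```text
t 6.2 pos [0.5525 0.1062 0.1274] xang 9.68 z [ 0.004 -0.001 -1.   ] F [ 0.16 -4.78  7.41] op 0.00048793231983745687 q [ 0.1   0.1   1.72 -0.    1.32 -0.07]
e (np.float64(0.9409481770488392), -1.8)
f (np.float64(0.9365776719058589), -0.1)
```

View pics/f_top.png

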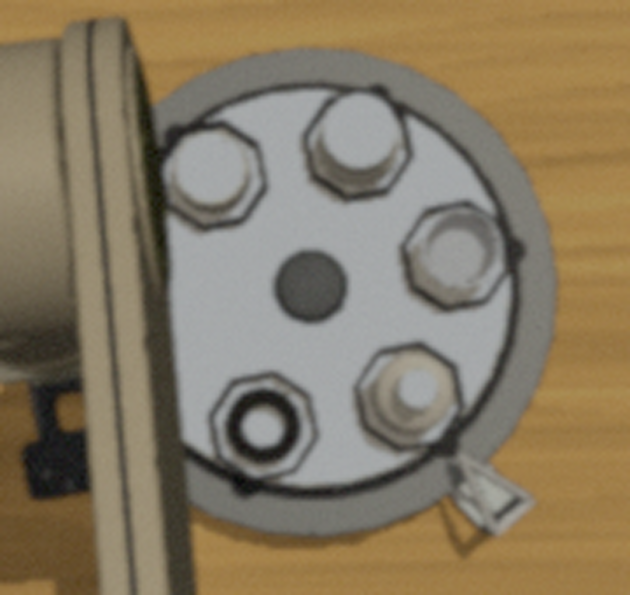

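The angle matches the hole to about 0.1°. Now I'll lift slowly, staying between the plates.

carry_out:
  steps:
    - {"xyz": [0,0,0.3],"rot": [0,0,0]}
    - {"xyz": [0,0,0.6],"rot": [0,0,0]}
    - {"xyz": [0,0,0.9],"rot": [0,0,0]}
    - {"xyz": [0,0,1.2],"rot": [0,0,0]}
    - {"xyz": [0,0,1.6],"rot": [0,0,0]}
    - {"xyz": [0,0,2.2],"rot": [0,0,0]}
    - {"xyz": [0,0,3.2],"rot": [0,0,0]}
    - {"xyz": [0,0,4.2],"rot": [0,0,0]}
    - {"xyz": [0,0,4.2],"rot": [0,0,0]}
    - {"xyz": [0,0,4.2],"rot": [0,0,0]}

```text
t: 7.3
tool_pos: [0.5511, 0.107, 0.168]
orientation: [-3.13, -0.266, -0.001]
force: [0.2, -0.9, -1.2]
opening: 0.0002
```

```bash
python3 look.py g; python3 -c "
from h import *
c=np.array([.572,-.010]);a=np.radians(99.7);p=c+.12*np.array([np.cos(a),np.sin(a)])
print((proj('side',[[*p,.125],[*p,.113],[*p,.142]])-[250,150]+.5)*4)"
```

```text
t 7.3 pos [0.5511 0.107  0.168 ] xang 9.71 z [ 0.001  0.    -1.   ] F [ 0.2  -0.9  -1.23] op 0.0002480489859487625 q [ 0.1   0.07  1.68  0.    1.39 -0.07]
[[211.13699907 274.93057544]
 [211.1472134  292.41733423]
 [211.12293296 249.91497038]]
```

View pics/g_side.png

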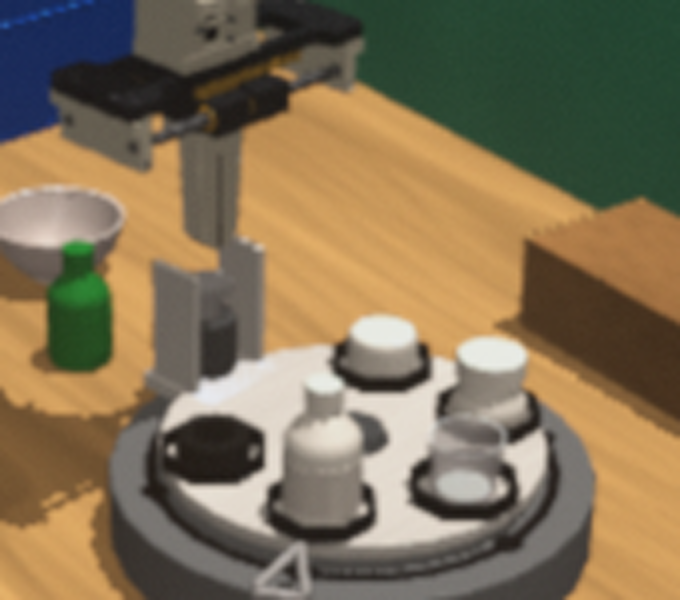

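The head looks up, at crop y≈278 (prediction: 275 if up, 292 if in). I'll move the hand clear to get an unobstructed view.

carry_out:
  steps:
    - {"xyz": [0,0,3],"rot": [0,0,0]}
    - {"xyz": [0,0,7],"rot": [0,0,0]}
    - {"xyz": [-1,3,9],"rot": [0,0,0]}
    - {"xyz": [-3,7,9],"rot": [0,0,0]}
    - {"xyz": [-5,11,9],"rot": [0,0,0]}
    - {"xyz": [-8,15,9],"rot": [0,0,0]}
    - {"xyz": [-11,19,9],"rot": [0,0,0]}
    - {"xyz": [-14,23,9],"rot": [0,0,0]}
    - {"xyz": [-17,26,9],"rot": [0,0,0]}
    - {"xyz": [-17,26,9],"rot": [0,0,0]}

```text
t: 8.4
tool_pos: [0.3771, 0.3701, 0.2571]
orientation: [-3.129, -0.274, 0.003]
force: [-0.4, -0.8, -0.6]
opening: 0.0005
```

```bash
python3 look.py h; python3 - <<'E'
import cv2,numpy as np
def s(f):
    p=cv2.warpPolar(cv2.imread(f,0),(240,3600),(312,288),240,cv2.WARP_POLAR_LINEAR).astype(np.float32);return p[:,90:125].mean(1)
A,H=s('pics/top0c.png'),s('pics/h_top.png');idx=np.arange(-700,650)
print(max((np.corrcoef(H[idx%3600],A[(idx+k)%3600])[0,1],k/10) for k in range(-60,61)))
E
```

```text
t 8.4 pos [0.3771 0.3701 0.2571] xang 10.01 z [-0.002  0.001 -1.   ] F [-0.41 -0.79 -0.58] op 0.0005466639560042477 q [ 0.68 -0.07  1.66  0.    1.56  0.5 ]
(np.float64(0.9426320840910819), 0.2)
```

View pics/h_top.png

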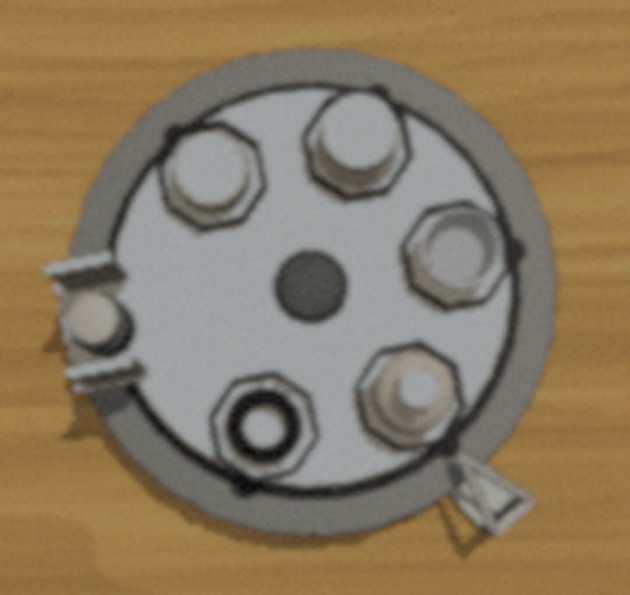

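View pics/h_side.png

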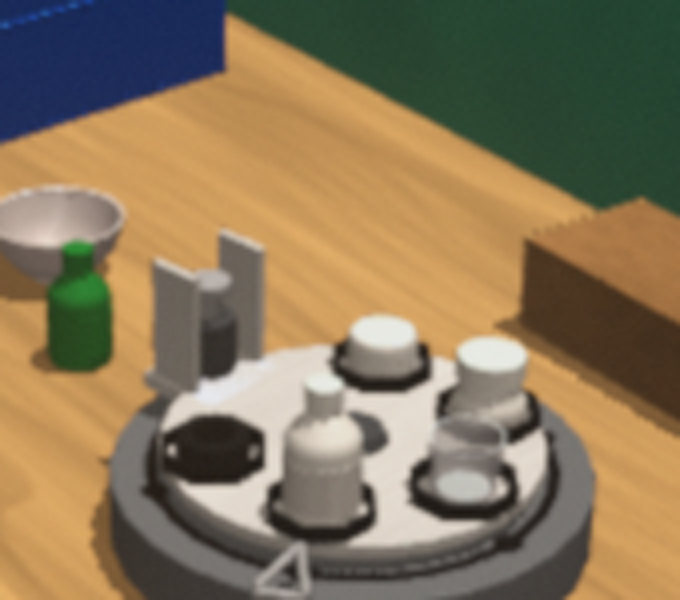

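The tall bottle's well is at the pointer. The plunger is up: its head is at side crop (214,278), the same height above the black housing as at the start. Everything stands and the hand is clear, so I'm handing in.

```bash
python3 -c "
from plant import *
print(close_job())"
```

```text
the job is handed in; nothing more can be done
None
```

The tall bottle is now at the pointer. I pressed the plunger in with shut fingertips (about 15 mm, 8–9 N) and turned the deck one hole counter-clockwise. Then I lifted straight up so the plunger sprang up in that hole, and moved the hand clear; the job took about 8.5 s.

**Last checks:**
- **Deck angle:** the well rims match their start positions to about 0.2°, so the deck sits in the +60° hole.
- **Plunger:** in the side view its head is at crop y≈278, against a predicted 275 if up and 292 if still in under the ring. It stands as far above its housing as at the start.
- **Things on the carousel:** all five stand upright in their wells.
- **Other things on the table:** I didn't go near them, but my last pictures cover only the area around the carousel, so I didn't check each one again.
- **Hand:** it ended at about (0.38, 0.37, 0.26), touching nothing.

**Disagreement:** the two cameras differed by about 3 mm on where the carousel is. I used a position in between, and the fingers' clearance between the plates covered the difference.

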